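# Stack the sintering trays for the furnace

### The arm

A 7-joint arm with a two-finger parallel gripper is mounted at the origin on the work surface. World frame = base frame: x ahead of the robot, y to its left, z up, the work surface at z = 0. Lengths are in mm, angles in rad, forces in N, time in s.
With the tool pointing down it reaches from about 350 to 900 mm from the base axis. Payload 8.1 kg.
Tool frame: the origin (TCP) lies on the centre line of the jaws, within the pads' length; the fingertips stand 8 mm ahead of it and the grasp point (between the pads) lies 11 mm behind it; z points along the fingers, y is the direction in which the jaws open and shut (so a half turn about z gives the same grasp; the last joint's range is limited). The gripper opens to 92 mm and grips with 3 to 60 N. Pads are 19 mm wide; open, the fingers measure 130 mm over their backs; the gripper's body (75 mm by 190 mm) begins 47 mm behind the grasp point.
Start: joints at [1.175, 0.434, 0.025, 1.573, -0.012, 1.134, -0.075], TCP at [180.372, -598.42, 234.742] pointing down, gripper open.
Joint ranges: [-2.62, 2.62], [-0.44, 2.09], [-1.27, 1.32], [0.08, 2.57], [-1.32, 4.46], [0.12, 2], [-2.74, 2.74]. Speed limits (rad/s): [2.22, 2.22, 3.01, 3.01, 3.14, 3.14, 3.14].

### API

Orientations are given as a unit quaternion [w, x, y, z].
In Python, from workcell import r gives the robot as it stands. The module is installed in compiled form; this text tells all that it offers.
- The arm moves only by the shell command python3 -m creep 'ROWS'. ROWS is text: rows parted by semicolons, each of 5 numbers parted by spaces: the finger opening in m, from 0 to 0.0918, then the shift along the tool's x, y, z in m, then the turn about the tool's z in degrees. A call has 1 to 8 rows; each row shifts and turns the commanded pose from where the row before left it, along the tool's axes as they then stand; what a row does not reach is not made up. A row lasts 1/10 s, in which the tool goes at most 50 mm and 8.59 degrees, less where a joint would pass 70% of its speed; a pose out of reach is approached as far as the arm can. A call with a gripper value outside its range is refused whole. The fingers move at their own pace and stop on an object; the grip force is fixed at half the most. Time passes only in rows, so rows that do not move let the fingers close. It gives the time, the measured TCP pose, the force and the opening at its end, in the units of the state.
- r.get_obs(): the state, without advancing time (a new reading comes with each control period).
- r.get_image(name): name is "side" or "top"; returns (picture, depth): 480x640x3 uint8, red, green, blue; 480x640 float32, mm along the optical axis (not along the pixel's ray), 0 where there is no reading.
- r.camera_model(name): a dict with "fx", "fy", "cx", "cy" (pixels), "k1" (the pictures are not rectified: a ray, as slopes to the right and down, at radius r is drawn at 1 + k1 r^2 times it, then the intrinsics apply), "extrinsics" (4x4, takes a point from camera to world coordinates). Camera axes: x right, y up, looking along -z (the intrinsics and any distortion apply to the point x, -y, -z); pixel columns grow to the right and rows downward; lengths in mm; the calibration is good to about 2 mm. A picture is of the moment at which its call begins. camera_model takes no time and is no camera call.
- r.job_done(): hands the job in, once; it reports no verdict.
The state is a dict: "clock": time; "joints": joint angles; "qd": joint speeds; "effort": joint torques, N m; "ee_pos": TCP position; "tcp_rot": TCP orientation; "wrist_force": force on the tool from outside, world axes, zero at the start; "wrist_torque": the same for the moment, N m; "finger_gap": finger opening in mm.
Only numpy, scipy, OpenCV 4.12 (cv2) and the standard library are available. Lean on these libraries where they do the work, as an engineer would, in place of code of your own. Each camera call takes 0.05 s, during which the arm holds its last target.

### The job

Make up the sintering load on the round base plate: the deepest tray (with the bridge) at the bottom, the middle one (with the crowns) on it, the shallow one (with the veneers) on that, and the lid on top last, each fully seated in the one below. It is brittle ceramic full of fragile work: keep the trays level, set every piece down gently, and leave the other things on the bench where they are.

Things in the scene. Friction and masses are not known exactly. Their poses are not given: they have to be found in the camera images.
- base_plate: target: round pale ceramic plate, 100 mm diameter, 12 mm high, fixed on the bench. In the middle of its top is a round recess, 51 mm diameter and 4 mm deep; a tray's foot drops into it until the tray's shoulder rests on the plate's top. Origin: centre of the underside, z up; the top is at z = 12 mm
- tray_deep: deepest of three round off-white ceramic trays, 60 mm outer diameter, 31 mm high overall, with a horseshoe of eight white teeth (the bridge) standing in it. Underneath a chamfered foot, 44 mm diameter, 3 mm high; above it a straight outer wall from z = 3 mm to the rim, 4.5 mm thick; bore 51 mm, inner floor at z = 7 mm. Origin: centre of the foot's underside, z up. About 0.13 kg
- tray_middle: middle tray, 60 mm outer diameter, 24 mm high overall, with four single white crowns in it; foot, wall, bore and floor as the deep tray's. A foot drops 3 mm into the bore of the tray below (3.5 mm play all round) and the shoulder rests on that rim; the tooth work lies well below it. Origin: centre of the foot's underside, z up. About 0.10 kg
- tray_shallow: shallow tray, 60 mm outer diameter, 17 mm high overall, with six small flat veneers in it; foot, wall, bore and floor as the deep tray's. Origin: centre of the foot's underside, z up. About 0.085 kg
- tray_lid: lid: same off-white ceramic, a closed disc 60 mm in diameter and 6 mm thick (z = 3 to 9 mm) over the same 44 mm foot, with an upright round grip in the middle of its top, 22 mm in diameter and 14 mm high (z = 9 to 23 mm). Origin: centre of the foot's underside, z up. About 0.10 kg
- articulator: bystander: dark green dental articulator with two white discs, upper arm swung open, about 115 x 115 mm and 190 mm high, origin under its middle
- tea_bottle: bystander: tea bottle with yellow label and white cap, 66 mm diameter, 205 mm high, origin at the centre of its underside
- plaster_cast: bystander: cream plaster cast of a lower jaw with pink gum and teeth, about 65 x 60 mm, 29 mm high, origin under its middle

How it is judged (in metres and radians):
On the way, in this order (a step that is already met when the one before it is completed fails the run):
1. the deep tray is seated on the base plate and released (horizontal distance between tray_deep and base_plate below 0.006 m and z of tray_deep in the frame of base_plate between 0.0075 and 0.0105 m and angle between tray_deep's own z axis and vertical below 0.06 rad and contact force between tray_deep and the fingers below 0.1 N and linear speed of tray_deep below 0.01 m/s), for 0.2 s.
2. the middle tray is seated in the deep tray and released (horizontal distance between tray_middle and tray_deep below 0.006 m and z of tray_middle in the frame of tray_deep between 0.0265 and 0.0295 m and angle between tray_middle's own z axis and vertical below 0.06 rad and contact force between tray_middle and the fingers below 0.1 N and linear speed of tray_middle below 0.01 m/s), for 0.2 s.
3. the shallow tray is seated in the middle tray and released (horizontal distance between tray_shallow and tray_middle below 0.006 m and z of tray_shallow in the frame of tray_middle between 0.0195 and 0.0225 m and angle between tray_shallow's own z axis and vertical below 0.06 rad and contact force between tray_shallow and the fingers below 0.1 N and linear speed of tray_shallow below 0.01 m/s), for 0.2 s.
4. the lid is seated on the shallow tray and released (horizontal distance between tray_lid and tray_shallow below 0.006 m and z of tray_lid in the frame of tray_shallow between 0.0125 and 0.0155 m and angle between tray_lid's own z axis and vertical below 0.06 rad and contact force between tray_lid and the fingers below 0.1 N and linear speed of tray_lid below 0.01 m/s), for 0.2 s.
At the end, for the whole second after the job is handed in: From the bottom up, base plate, deep tray, middle tray, shallow tray and lid: each centred within 6 mm on the piece below, its foot fully down in the recess or bore (height right to 1.5 mm), level within 0.06 rad, released and at rest (all of step 1 and all of step 2 and all of step 3 and all of step 4); the robot touches nothing.
It fails at once if the articulator, tea bottle or plaster cast is moved by more than 20 mm or tipped (distance of any of articulator, tea_bottle, plaster_cast from where it was at the start of the episode above 0.02 m or angle between any of articulator, tea_bottle, plaster_cast's own z axis and vertical above 0.3 rad).
It fails at once if a loaded tray is tilted by more than 0.35 rad (20 degrees) (angle between any of tray_deep, tray_middle, tray_shallow's own z axis and vertical above 0.35 rad).
It fails at once if a tray or the lid is dropped (falls out of the fingers from more than about 10 mm, or is knocked along, faster than 0.45 m/s) ((contact force between tray_deep and the fingers below 0.1 N and linear speed of tray_deep above 0.45 m/s) or (contact force between tray_middle and the fingers below 0.1 N and linear speed of tray_middle above 0.45 m/s) or (contact force between tray_shallow and the fingers below 0.1 N and linear speed of tray_shallow above 0.45 m/s) or (contact force between tray_lid and the fingers below 0.1 N and linear speed of tray_lid above 0.45 m/s)).
It fails at once if a piece is pressed on the one below with more than 40 N (contact force between tray_deep and base_plate above 40 N or contact force between tray_middle and tray_deep above 40 N or contact force between tray_shallow and tray_middle above 40 N or contact force between tray_lid and tray_shallow above 40 N).
It also fails if it takes over 96 s, if anything falls off the work surface, if the arm or the gripper's body presses on something with over 40 N, if the wrist force passes 120 N, or if a joint passes its speed limit or range.

## Working session

There is one attempt and no reset: what is moved stays moved. The work goes in short steps, Python scripts to look and compute and a shell command to move; the robot and the scene stay as the last step left them, time stands still between calls to the robot, and variables do not carry over. Pictures are saved under pics/ and viewed, and the job is handed in when it is done.

```bash
mkdir -p pics; python3 - <<'E'
from workcell import r
import cv2, numpy as np
o=r.get_obs(); print({k:np.round(v,3) for k,v in o.items()})
for n in("side","top"):
    im,d=r.get_image(n); cv2.imwrite(f"pics/{n}0.png",im[:,:,::-1]); np.savez(f"{n}0.npz",im=im,d=d)
    m=r.camera_model(n);print(n,m, d[d>0].min(), d.max(), (d==0).mean())
E
```

```text
{'clock': np.float64(0.0), 'joints': array([ 1.175,  0.435,  0.025,  1.574, -0.012,  1.134, -0.075]), 'qd': array([ 0.   , -0.002,  0.001,  0.001,  0.   , -0.002, -0.001]), 'effort': array([ 1.0000e-03, -6.6785e+01,  9.8500e-01, -3.1446e+01, -6.1000e-02,
        4.3000e-02,  0.0000e+00]), 'ee_pos': array([ 180.207, -597.957,  233.97 ]), 'tcp_rot': array([-0.001,  0.989,  0.146, -0.   ]), 'wrist_force': array([ 0.037, -0.094, -1.259]), 'wrist_torque': array([-0.006, -0.015,  0.007]), 'finger_gap': np.float64(91.787)}
side {'fx': 623.4714601947622, 'fy': 623.4714601947622, 'cx': 310.83227883878254, 'cy': 243.69697494254206, 'k1': -0.07022447121564739, 'extrinsics': array([[-9.22986806e-01,  2.30955484e-01, -3.07822871e-01,
         1.69140492e+02],
       [-3.84072205e-01, -5.02608714e-01,  7.74514701e-01,
         1.06492514e+03],
       [ 2.41639602e-02,  8.33093059e-01,  5.52604794e-01,
         7.68505187e+02],
       [ 0.00000000e+00,  0.00000000e+00,  0.00000000e+00,
         1.00000000e+00]])} 799.0326 3406.8389 0.004078776041666667
top {'fx': 613.3996713218017, 'fy': 613.3996713218017, 'cx': 320.67624864275336, 'cy': 231.72640806064277, 'k1': -0.15371344280617666, 'extrinsics': array([[-1.45836739e-02,  9.94497322e-01, -1.03741953e-01,
         4.43266788e+02],
       [-9.99843772e-01, -1.55405762e-02, -8.42152959e-03,
         2.29187849e+01],
       [-9.98739836e-03,  1.03602929e-01,  9.94568592e-01,
         1.46515643e+03],
       [ 0.00000000e+00,  0.00000000e+00,  0.00000000e+00,
         1.00000000e+00]])} 1040.8076 2332.6133 0.004163411458333334
```

View pics/side0.png

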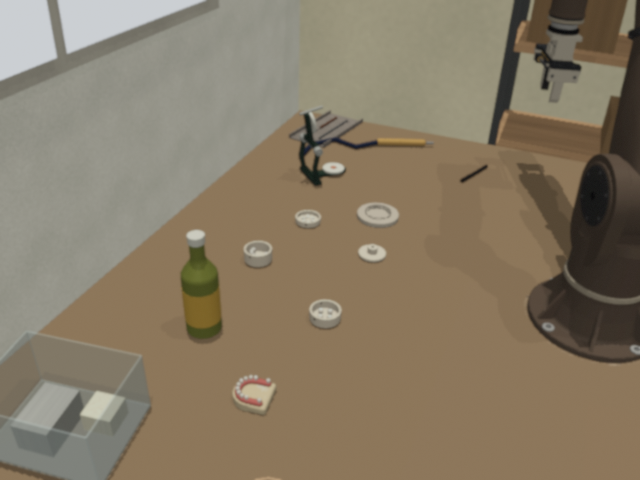

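View pics/top0.png

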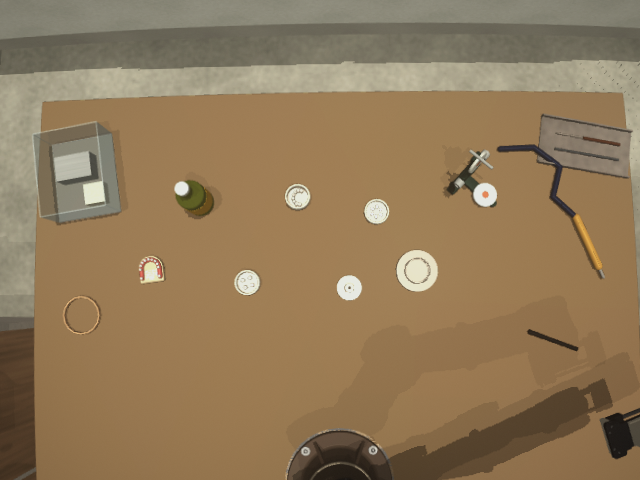

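```bash
cat > h.py <<'E'
from workcell import r
import cv2, numpy as np
def model(n):
    m=r.camera_model(n); K=np.array([[m['fx'],0,m['cx']],[0,m['fy'],m['cy']],[0,0,1]]); D=np.array([m['k1'],0,0,0,0.]); return K,D,np.array(m['extrinsics'])
def slopes(n,uv):
    K,D,E=model(n); return cv2.undistortPoints(np.asarray(uv,float).reshape(-1,1,2),K,D)[:,0]
def onplane(n,uv,z):
    s=slopes(n,uv); E=model(n)[2]
    d=np.c_[s[:,0],-s[:,1],-np.ones(len(s))]@E[:3,:3].T; c=E[:3,3]
    return c+d*((z-c[2])/d[:,2])[:,None]
def cloud(n,d):
    v,u=np.mgrid[:480,:640]; s=slopes(n,np.c_[u.ravel(),v.ravel()]); E=model(n)[2]
    P=np.c_[s[:,0],-s[:,1],-np.ones(len(s))]*d.reshape(-1,1)
    return (P@E[:3,:3].T+E[:3,3]).reshape(480,640,3)
def fitc(p):
    A=np.c_[2*p,np.ones(len(p))]; x=np.linalg.lstsq(A,(p**2).sum(1),rcond=None)[0]
    return x[:2],np.sqrt(x[2]+x[0]**2+x[1]**2)
def seg(im,n,win,z):
    """outline of the pale blob in win (u0,v0,u1,v1), hull cast on plane z -> circle"""
    u0,v0,u1,v1=win; sub=im[v0:v1,u0:u1]; hsv=cv2.cvtColor(sub,cv2.COLOR_RGB2HSV)
    S=8; h=cv2.resize(hsv,None,fx=S,fy=S,interpolation=cv2.INTER_LINEAR)
    m=((h[...,1]<85)&(h[...,2]>120)).astype(np.uint8)
    cs,_=cv2.findContours(m,cv2.RETR_EXTERNAL,cv2.CHAIN_APPROX_NONE); c=max(cs,key=cv2.contourArea)
    c=cv2.convexHull(c)[:,0].astype(float); uv=(c+.5)/S-.5+[u0,v0]
    e=cv2.fitEllipse(uv.astype(np.float32))
    return uv,e
E
python3 - <<'E'
from h import *
W={'deep':((270,170,325,225),(235,225,282,280),31),'shallow':((350,185,403,238),(285,200,330,236),17),'middle':((220,255,275,310),(300,290,350,335),24),'lid':((322,260,377,315),(350,238,395,268),9),'plate':((388,242,446,300),(350,195,408,235),12)}
for n in('top','side'):
    f=np.load(n+'0.npz'); C=cloud(n,f['d'])
    for k,(wt,ws,z) in W.items():
        w=wt if n=='top' else ws
        uv,e=seg(f['im'],n,w,z)
        c=onplane(n,[e[0]],z)[0]; p=onplane(n,uv,z)[:,:2]; cc,R=cv2.minEnclosingCircle(p.astype(np.float32))
        q=C[w[1]:w[3],w[0]:w[2]].reshape(-1,3); zs=q[:,2]
        s=q[abs(zs-z)<2.5]; fc=fitc(s[:,:2])
        print(n,k,np.round(e[0],1),np.round(e[1],1),'ell',c[:2].round(1),'enc',np.round(cc,1),round(R,1),'cloud',len(s),fc[0].round(1),fc[1].round(1),'zpct',np.percentile(zs,[5,50,95,99.5]).round(1))
E
```

```text
top deep [297.2 196.3] [25.8 26.3] ell [678.   89.3] enc [677.8  89.9] 31.8 cloud 94 [679.3  90. ] 27.5 zpct [-4.   1.8 26.8 36.2]
top shallow [376.2 211.1] [25.4 25.8] ell [641.6 -98. ] enc [641.9 -98. ] 31.3 cloud 90 [642.6 -97.4] 26.7 zpct [  -4.1    1.6   15.1 1465.2]
top middle [246.8 282.1] [25.7 26.4] ell [477.1 210.8] enc [476.7 210.9] 31.4 cloud 79 [478. 211.] 26.6 zpct [-4.   1.7 19.3 30.1]
top lid [348.8 287.4] [25.8 26. ] ell [461.7 -29.5] enc [461.8 -29.5] 30.9 cloud 333 [465.5 -27.8] 33.9 zpct [  -4.3    1.5   12.9 1292.9]
top plate [416.6 270.4] [42.1 42.4] ell [ 499.1 -191. ] enc [ 499.2 -191.2] 50.7 cloud 697 [ 499.7 -190.7] 36.9 zpct [  -3.6    3.9   15.8 1465.2]
side deep [257.6 252.2] [27.8 34.6] ell [668.8 107.5] enc [669.1 106.5] 50.8 cloud 70 [677.5  92.6] 28.0 zpct [-4.2 -1.1 26.8 31.7]
side shallow [307.5 217.5] [19.5 29.9] ell [637.1 -87.1] enc [638.1 -88.7] 42.8 cloud 49 [641.  -94.1] 27.8 zpct [ -4.5  -1.3  13.6 697.2]
side middle [324.8 312.1] [29.9 37. ] ell [472.  222.9] enc [472.  221.8] 43.2 cloud 103 [476.2 213.3] 27.6 zpct [-3.8 -0.7 21.5 26.3]
side lid [371.9 252.3] [20.  31.3] ell [458.8 -23.8] enc [458.6 -25.5] 38.9 cloud 196 [461.1 -28. ] 22.5 zpct [-4.1 -0.9 14.1 23.8]
side plate [377.5 214.4] [28.1 45.4] ell [ 494.8 -178.1] enc [ 495.1 -179.8] 64.8 cloud 357 [ 498.3 -188. ] 39.4 zpct [ -4.2  -0.4  11.7 321.5]
```

```bash
cat > go.py <<'E'
import sys
from workcell import r
import numpy as np
from scipy.spatial.transform import Rotation as T
o=r.get_obs(); q=o['tcp_rot']; R=T.from_quat([q[1],q[2],q[3],q[0]]).as_matrix()
print('t',o['clock'],'p',np.round(o['ee_pos'],1),'gap',round(float(o['finger_gap']),1),'F',np.round(o['wrist_force'],1),'yaw',np.degrees(np.arctan2(R[1,0],R[0,0])).round(2),'tilt',np.degrees(np.arccos(-R[2,2])).round(2))
if len(sys.argv)>3:
    d=np.array([float(a) for a in sys.argv[1:4]])-o['ee_pos']; print('tool d mm',(R.T@d).round(1))
E
python3 go.py 678.7 89.8 200; python3 - <<'E'
from h import *
for n,p in(('bottle',(203,205)),('artic',(470,185)),('artarm',(480,155)),('cast',(151,270))):print(n,onplane('top',[p],0 if n!='artarm' else 180))
E
python3 -m creep '0.0918 0 0 0 8.4; 0.0918 0 0 0 8.4'; python3 go.py 678.7 89.8 200
```

```text
t 0.1 p [ 180.2 -598.   234. ] gap 91.8 F [-0.  -0.3 -0.2] yaw 16.77 tilt 0.08
tool d mm [ 675.8 -514.6   34.6]
bottle [[665.91010895 320.53947721   0.        ]]
artic [[ 705.01607772 -330.66054058    0.        ]]
artarm [[ 738.35319658 -312.32034815  180.        ]]
cast [[509.27827234 447.83800754   0.        ]]
clock: 0.3
ee_pos: [180.2, -598.1, 234.2]
tcp_rot: [-0.0, 1.0, -0.003, -0.0]
wrist_force: [-0.1, 0.7, -0.2]
finger_gap: 91.6
t 0.3 p [ 180.2 -598.1  234.2] gap 91.6 F [-0.1  0.7 -0.2] yaw -0.36 tilt 0.06
tool d mm [ 494.2 -691.1   34.8]
```

```bash
python3 -m creep '0.0918 0.010 -0.014 0 0;0.0918 0.025 -0.034 0 0;0.0918 0.025 -0.034 0 0;0.0918 0.025 -0.034 0 0;0.0918 0.025 -0.034 0 0;0.0918 0.025 -0.034 0 0;0.0918 0.025 -0.034 0 0;0.0918 0.025 -0.034 0 0'; python3 go.py 678.7 89.8 200
```

```text
clock: 1.1
ee_pos: [366.4, -343.8, 234.7]
tcp_rot: [-0.0, 1.0, 0.002, -0.0]
wrist_force: [1.1, 0.1, 0.3]
finger_gap: 91.9
t 1.1 p [ 366.4 -343.8  234.7] gap 91.9 F [1.1 0.1 0.3] yaw 0.24 tilt 0.01
tool d mm [ 314.2 -432.2   34.7]
```

```bash
python3 -m creep '0.0918 0.025 -0.034 0 0;0.0918 0.025 -0.034 0 0;0.0918 0.025 -0.034 0 0;0.0918 0.025 -0.034 0 0;0.0918 0.025 -0.034 0 0;0.0918 0.025 -0.034 0 0;0.0918 0.025 -0.034 0 0;0.0918 0.025 -0.034 0 0'; python3 go.py 678.7 89.8 200
```

```text
clock: 1.9
ee_pos: [565.8, -72.0, 234.7]
tcp_rot: [0.0, 1.0, 0.002, -0.0]
wrist_force: [-0.3, 0.2, -0.3]
finger_gap: 92.2
t 1.9 p [565.8 -72.  234.7] gap 92.2 F [-0.3  0.2 -0.3] yaw 0.24 tilt 0.02
tool d mm [ 113.6 -161.3   34.6]
```

```bash
python3 -m creep '0.0918 0.025 -0.036 0 0;0.0918 0.025 -0.036 0 0;0.0918 0.025 -0.036 0 0;0.0918 0.022 -0.030 0.0 0;0.0918 0.012 -0.018 0.01 0;0.0918 0.002 -0.004 0.04 0;0.0918 0 0 0.04 0;0.0918 0 0 0 0'; python3 go.py 678.7 89.8 60
python3 - <<'E'
from h import *
for n in("side","top"):
    im,d=r.get_image(n); cv2.imwrite(f"pics/{n}1.png",im[:,:,::-1])
    c=im[150:310,180:340] if n=='side' else im[100:260,220:380]
    cv2.imwrite(f"pics/{n}1c.png",cv2.resize(c,(400,400))[:,:,::-1])
cv2.imwrite("pics/c1.png",np.hstack([cv2.imread("pics/side1c.png"),cv2.imread("pics/top1c.png")]))
E
```

```text
clock: 2.7
ee_pos: [672.2, 85.7, 138.7]
tcp_rot: [0.001, 1.0, 0.002, -0.005]
wrist_force: [-0.8, -0.2, -0.9]
finger_gap: 91.7
t 2.7 p [672.2  85.7 138.7] gap 91.7 F [-0.8 -0.2 -0.9] yaw 0.24 tilt 0.63
tool d mm [ 7.4 -4.2 78.6]
```

View pics/c1.png

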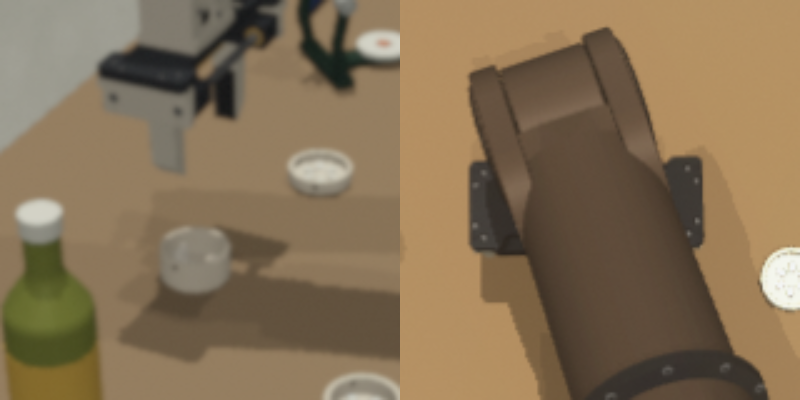

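```bash
python3 -m creep '0.0918 0 0 0 0;0.0918 0 0 0 0'; python3 go.py 678.7 89.8 18
```

```text
clock: 3.0
ee_pos: [678.0, 85.5, 147.4]
tcp_rot: [-0.0, 1.0, -0.0, 0.002]
wrist_force: [-1.2, -0.7, -0.0]
finger_gap: 91.9
t 3.0 p [678.   85.5 147.4] gap 91.9 F [-1.2 -0.7 -0. ] yaw -0.02 tilt 0.22
tool d mm [  0.3  -4.2 129.4]
```

```bash
python3 -m creep '0.0918 0 -0.004 0.02 0;0.0918 0 0 0.03 0;0.0918 0 0 0.025 0;0.0918 0 0 0.01 0;0.0918 0 0 0 0;0.0918 0 0 0 0;0.0918 0 0 0 0'; python3 go.py 678.7 89.8 18
python3 - <<'E'
from h import *
im,d=r.get_image('side'); cv2.imwrite("pics/s2.png",cv2.resize(im[170:310,180:340],(800,600)[0:1]+(700,) if 0 else (686,600))[:,:,::-1])
E
```

```text
clock: 3.7
ee_pos: [677.9, 89.6, 61.6]
tcp_rot: [-0.0, 1.0, -0.0, 0.001]
wrist_force: [0.4, 0.2, 0.2]
finger_gap: 91.9
t 3.7 p [677.9  89.6  61.6] gap 91.9 F [0.4 0.2 0.2] yaw -0.03 tilt 0.16
tool d mm [ 0.6 -0.2 43.6]
```

View pics/s2.png

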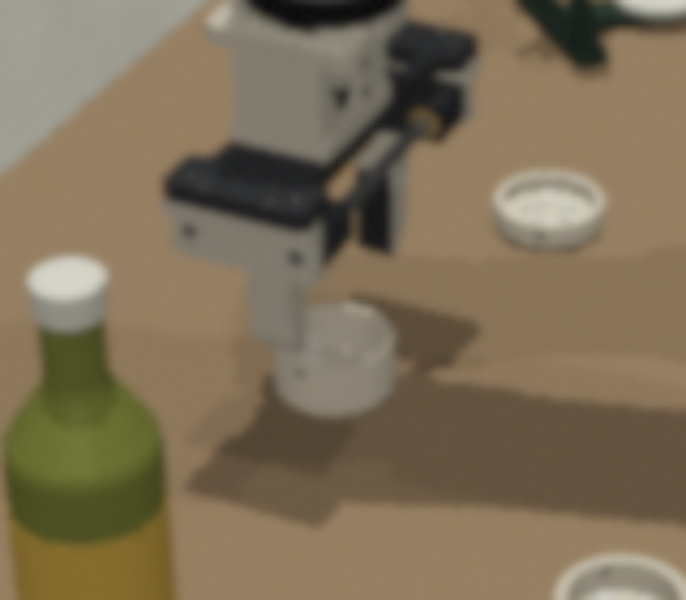

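```bash
python3 - <<'E'
from h import *
K,D,E=model('side'); Ei=np.linalg.inv(E)
for p in [(678,135.6,53.6),(678,154.6,53.6),(668.5,154.6,53.6),(687.5,154.6,53.6),(678,43.6,53.6)]:
    c=Ei[:3,:3]@p+Ei[:3,3]; q=cv2.projectPoints(np.array([[c[0],-c[1],-c[2]]]),np.zeros(3),np.zeros(3),K,D)[0].ravel(); print(p,((q-[180,170])*[686/160,600/140]).round(0))
E
```

```text
(678, 135.6, 53.6) [288. 339.]
(678, 154.6, 53.6) [269. 359.]
(668.5, 154.6, 53.6) [287. 364.]
(687.5, 154.6, 53.6) [251. 355.]
(678, 43.6, 53.6) [373. 246.]
```

```bash
python3 -m creep '0.0918 0 0 0.012 0;0.0918 0.0005 0 0.015 0;0.0918 0 0 0.01 0;0.0918 0 0 0.006 0;0.0918 0 0 0 0;0.0918 0 0 0 0;0.0918 0 0 0 0'; python3 go.py 678.7 89.8 18
```

```text
clock: 4.45
ee_pos: [677.6, 89.5, 17.2]
tcp_rot: [-0.0, 1.0, -0.0, 0.0]
wrist_force: [-0.3, -0.3, 0.2]
finger_gap: 91.7
t 4.45 p [677.6  89.5  17.2] gap 91.7 F [-0.3 -0.3  0.2] yaw -0.02 tilt 0.05
tool d mm [ 1.1 -0.3 -0.8]
```

```bash
python3 -m creep '0.085 0 0 0 0;0.078 0 0 0 0;0.072 0 0 0 0;0.068 0 0 0 0;0.064 0 0 0 0;0.061 0 0 0 0;0.058 0 0 0 0;0.05 0 0 0 0'; python3 go.py 678.7 89.8 18
```

```text
clock: 5.25
ee_pos: [677.2, 89.3, 16.7]
tcp_rot: [0.0, 1.0, -0.0, -0.0]
wrist_force: [-0.3, 0.2, 0.4]
finger_gap: 59.2
t 5.25 p [677.2  89.3  16.7] gap 59.2 F [-0.3  0.2  0.4] yaw -0.03 tilt 0.0
tool d mm [ 1.5 -0.5 -1.3]
```

```bash
python3 -m creep '0.05 0 0 0 0;0.05 0 0 -0.003 0;0.05 0 0 -0.008 0;0.05 0 0 -0.015 0;0.05 0 0 -0.02 0;0.05 0 0 -0.02 0;0.05 0 0 -0.01 0;0.05 0 0 0 0'; python3 go.py 498.3 -191.2 100
python3 - <<'E'
from h import *
im,d=r.get_image('side'); cv2.imwrite("pics/s3.png",cv2.resize(im[150:290,180:340],(686,600))[:,:,::-1])
E
```

```text
clock: 6.05
ee_pos: [678.6, 89.6, 95.3]
tcp_rot: [-0.0, 1.0, -0.0, 0.002]
wrist_force: [-0.5, -0.6, -1.5]
finger_gap: 59.4
t 6.05 p [678.6  89.6  95.3] gap 59.4 F [-0.5 -0.6 -1.5] yaw -0.03 tilt 0.23
tool d mm [-180.1  280.9   -5.6]
```

View pics/s3.png

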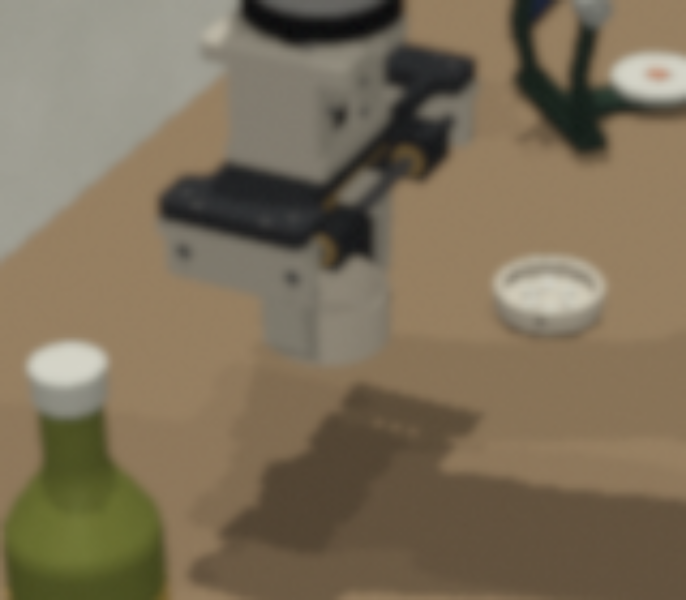

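```bash
python3 -m creep '0.05 -0.003 0.005 0 0;0.05 -0.008 0.013 0 0;0.05 -0.013 0.02 0 0;0.05 -0.016 0.025 0 0;0.05 -0.017 0.027 0 0;0.05 -0.018 0.028 0 0;0.05 -0.018 0.028 0 0;0.05 -0.018 0.028 0 0'; python3 go.py 498.3 -191.2 100
```

```text
clock: 6.9
ee_pos: [563.8, -86.9, 92.0]
tcp_rot: [0.0, 1.0, -0.001, -0.001]
wrist_force: [-0.8, -0.5, -1.6]
finger_gap: 59.2
t 6.9 p [563.8 -86.9  92. ] gap 59.2 F [-0.8 -0.5 -1.6] yaw -0.08 tilt 0.11
tool d mm [-65.3 104.4  -7.8]
```

```bash
python3 -m creep '0.05 -0.018 0.028 0 0;0.05 -0.017 0.026 0 0;0.05 -0.014 0.021 0 0;0.05 -0.010 0.015 0 0;0.05 -0.006 0.010 0 0;0.05 -0.003 0.005 0 0;0.05 0 0 0 0;0.05 0 0 0 0'; python3 go.py 498.3 -191.2 100
```

```text
clock: 7.7
ee_pos: [498.5, -188.8, 92.7]
tcp_rot: [-0.0, 1.0, 0.0, 0.0]
wrist_force: [-0.4, -0.4, -1.9]
finger_gap: 58.9
t 7.7 p [ 498.5 -188.8   92.7] gap 58.9 F [-0.4 -0.4 -1.9] yaw 0.02 tilt 0.03
tool d mm [-0.2  2.4 -7.3]
```

```bash
python3 -m creep '0.05 0 0.0024 0.006 0;0.05 0 0 0.015 0;0.05 0 0 0.018 0;0.05 0 0 0.012 0;0.05 0 0 0.005 0;0.05 0 0 0 0;0.05 0 0 0 0;0.05 0 0 0 0'; python3 go.py 498.3 -191.2 24.7
python3 - <<'E'
from h import *
im,d=r.get_image('side'); cv2.imwrite("pics/s4.png",cv2.resize(im[140:250,320:440],(655,600),interpolation=cv2.INTER_CUBIC)[:,:,::-1])
im,d=r.get_image('top'); cv2.imwrite("pics/t4.png",cv2.resize(im[220:320,360:480],(720,600),interpolation=cv2.INTER_CUBIC)[:,:,::-1])
E
```

```text
clock: 8.5
ee_pos: [498.6, -192.1, 37.4]
tcp_rot: [0.0, 1.0, -0.0, 0.001]
wrist_force: [-0.3, -0.8, -1.8]
finger_gap: 59.5
t 8.5 p [ 498.6 -192.1   37.4] gap 59.5 F [-0.3 -0.8 -1.8] yaw -0.03 tilt 0.07
tool d mm [-0.3 -0.9 12.7]
```

View pics/s4.png

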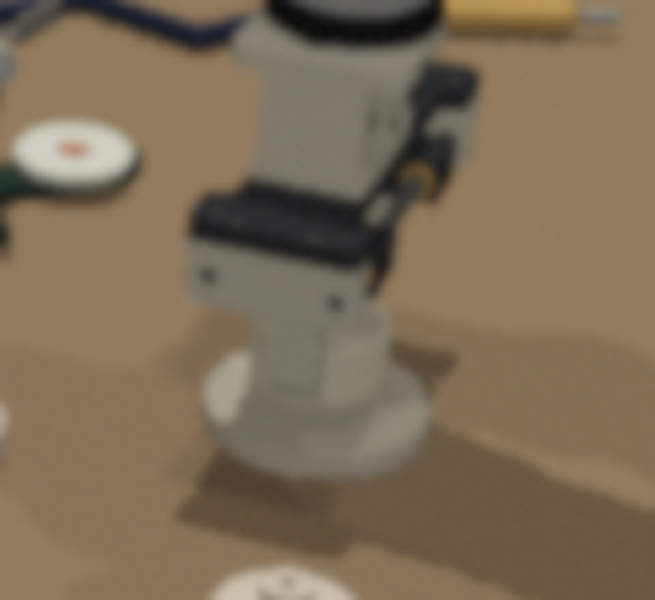

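View pics/t4.png

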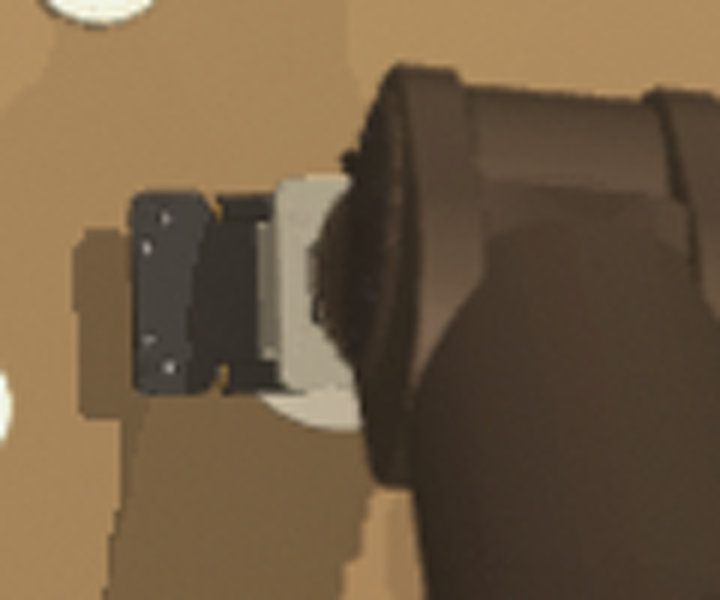

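```bash
python3 -m creep '0.05 0 -0.0006 0.003 0;0.05 0 0 0.003 0;0.05 0 0 0.002 0;0.05 0 0 0.001 0;0.05 0 0 0 0;0.05 0 0 0 0'; python3 go.py 498.3 -191.2 24.7
```

```text
clock: 9.2
ee_pos: [498.1, -191.4, 27.7]
tcp_rot: [0.0, 1.0, -0.0, -0.0]
wrist_force: [1.1, -0.3, -1.6]
finger_gap: 59.6
t 9.2 p [ 498.1 -191.4   27.7] gap 59.6 F [ 1.1 -0.3 -1.6] yaw -0.03 tilt 0.0
tool d mm [ 0.2 -0.2  3. ]
```

```bash
python3 -m creep '0.05 0 0 0.001 0;0.05 0 0 0.001 0;0.05 0 0 0 0;0.05 0 0 0 0'; python3 go.py 498.3 -191.2 24.7;  python3 -m creep '0.05 0 0 0.0005 0;0.05 0 0 0.0005 0;0.05 0 0 0 0;0.05 0 0 0 0'; python3 go.py 498.3 -191.2 24.7
```

```text
clock: 9.6
ee_pos: [498.0, -191.4, 25.7]
tcp_rot: [0.0, 1.0, -0.0, -0.0]
wrist_force: [0.3, 0.5, -1.4]
finger_gap: 59.3
t 9.6 p [ 498.  -191.4   25.7] gap 59.3 F [ 0.3  0.5 -1.4] yaw -0.03 tilt 0.0
tool d mm [ 0.3 -0.2  1. ]
clock: 10.0
ee_pos: [498.1, -191.4, 25.5]
tcp_rot: [0.0, 1.0, -0.0, 0.0]
wrist_force: [-3.3, 1.5, 10.9]
finger_gap: 59.4
t 10.0 p [ 498.1 -191.4   25.5] gap 59.4 F [-3.3  1.5 10.9] yaw -0.03 tilt 0.02
tool d mm [ 0.2 -0.2  0.8]
```

```bash
python3 -m creep '0.05 0 0 -0.0003 0;0.059 0 0 0 0;0.062 0 0 0 0;0.066 0 0 0 0;0.072 0 0 0 0;0.08 0 0 0 0;0.0918 0 0 0 0;0.0918 0 0 0 0'; python3 go.py 498.3 -191.2 24.7
```

```text
clock: 10.8
ee_pos: [498.1, -191.4, 25.0]
tcp_rot: [0.0, 1.0, -0.0, -0.0]
wrist_force: [0.2, -0.5, 0.0]
finger_gap: 90.1
t 10.8 p [ 498.1 -191.4   25. ] gap 90.1 F [ 0.2 -0.5  0. ] yaw -0.03 tilt 0.0
tool d mm [ 0.2 -0.2  0.3]
```

```bash
python3 -m creep '0.0918 0 0 0 0;0.0918 0 0 -0.01 0;0.0918 0 0 -0.02 0;0.0918 0 0 -0.03 0;0.0918 0 0 -0.04 0;0.0918 0 0 -0.03 0;0.0918 0 0 -0.01 0;0.0918 0 0 0 0'; python3 go.py 477.5 211 130
```

```text
clock: 11.6
ee_pos: [499.0, -191.7, 166.9]
tcp_rot: [0.001, 1.0, -0.0, 0.002]
wrist_force: [0.1, 0.3, -0.4]
finger_gap: 91.6
t 11.6 p [ 499.  -191.7  166.9] gap 91.6 F [ 0.1  0.3 -0.4] yaw -0.03 tilt 0.2
tool d mm [ -21.8 -402.7   36.3]
```

```bash
python3 -m creep '0.0918 -0.001 -0.015 0 0;0.0918 -0.002 -0.035 0 0;0.0918 -0.002 -0.045 0 0;0.0918 -0.003 -0.045 0 0;0.0918 -0.003 -0.045 0 0;0.0918 -0.003 -0.045 0 0;0.0918 -0.003 -0.045 0 0;0.0918 -0.002 -0.04 0 0'; python3 go.py 477.5 211 130
```

```text
clock: 12.4
ee_pos: [476.9, 126.7, 163.4]
tcp_rot: [0.0, 1.0, 0.001, -0.002]
wrist_force: [0.2, -0.5, -0.7]
finger_gap: 91.9
t 12.4 p [476.9 126.7 163.4] gap 91.9 F [ 0.2 -0.5 -0.7] yaw 0.08 tilt 0.18
tool d mm [  0.8 -84.3  33.4]
```

```bash
python3 -m creep '0.0918 -0.001 -0.035 0.005 0;0.0918 -0.001 -0.025 0.01 0;0.0918 -0.001 -0.015 0.02 0;0.0918 0 -0.007 0.02 0;0.0918 0 0 0.02 0;0.0918 0 0 0.01 0;0.0918 0 0 0 0;0.0918 0 0 0 0'; python3 go.py 477.5 211 15
python3 - <<'E'
from h import *
im,d=r.get_image('top'); cv2.imwrite("pics/t5.png",cv2.resize(im[220:320,360:480],(720,600),interpolation=cv2.INTER_CUBIC)[:,:,::-1])
C=cloud('top',d); q=C[242:300,388:446].reshape(-1,3)
for z in(39,12): 
  s=q[abs(q[:,2]-z)<2.5]; print(z,len(s),*fitc(s[:,:2]))
im,d=r.get_image('side'); cv2.imwrite("pics/s5.png",im[:,:,::-1]); cv2.imwrite("pics/s5c.png",cv2.resize(im[180:250,340:420],(686,600),interpolation=cv2.INTER_CUBIC)[:,:,::-1])
C=cloud('side',d); q=C[180:240,345:412].reshape(-1,3)
for z in(39,12): 
  s=q[abs(q[:,2]-z)<2.5]; print(z,len(s),*fitc(s[:,:2]))
E
```

```text
clock: 13.2
ee_pos: [475.8, 205.7, 79.9]
tcp_rot: [0.0, 1.0, -0.0, -0.0]
wrist_force: [0.3, -0.0, 0.5]
finger_gap: 91.8
t 13.2 p [475.8 205.7  79.9] gap 91.8 F [ 0.3 -0.   0.5] yaw -0.02 tilt 0.05
tool d mm [ 1.7 -5.3 64.9]
39 88 [ 499.65412502 -191.50420393] 27.706709618809434
12 511 [ 500.75613984 -191.82574389] 40.16530266570937
39 62 [ 498.98781566 -188.37026478] 28.09345008933993
12 244 [ 498.20238997 -186.92773465] 38.59778712987811
```

View pics/t5.png

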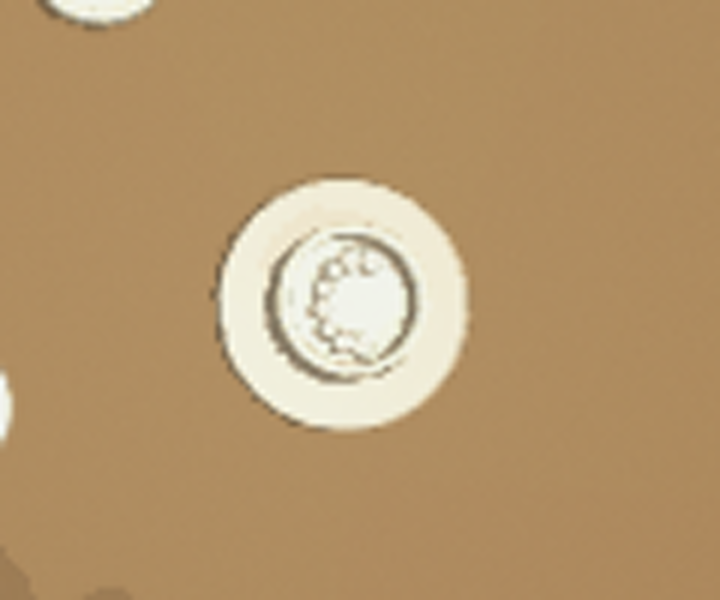

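View pics/s5.png

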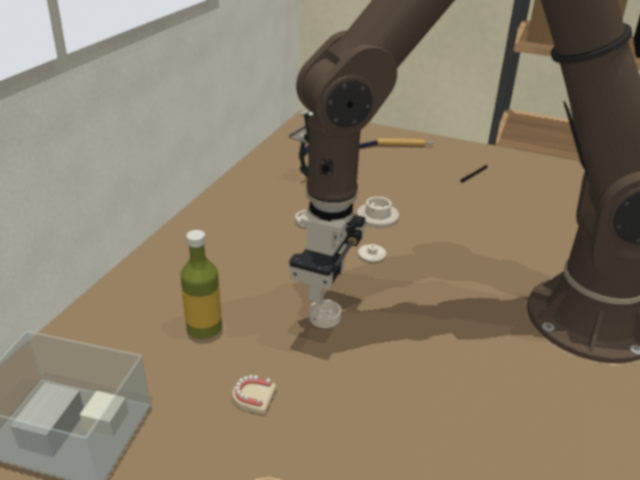

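```bash
python3 -m creep '0.0918 0.001 -0.005 0.005 0;0.0918 0 0 0.015 0;0.0918 0 0 0.018 0;0.0918 0 0 0.015 0;0.0918 0 0 0.007 0;0.0918 0 0 0.003 0;0.0918 0 0 0 0;0.0918 0 0 0 0'; python3 go.py 477.3 211 16.5
```

```text
clock: 14.1
ee_pos: [477.7, 210.9, 17.6]
tcp_rot: [-0.0, 1.0, -0.0, 0.0]
wrist_force: [0.0, 0.3, 1.2]
finger_gap: 91.9
t 14.1 p [477.7 210.9  17.6] gap 91.9 F [0.  0.3 1.2] yaw -0.03 tilt 0.06
tool d mm [-0.4 -0.1  1.1]
```

```bash
python3 -m creep '0.085 0 0 0.001 0;0.078 0 0 0 0;0.072 0 0 0 0;0.068 0 0 0 0;0.064 0 0 0 0;0.061 0 0 0 0;0.058 0 0 0 0;0.05 0 0 0 0'; python3 go.py 477.3 211 16.5
```

```text
clock: 14.9
ee_pos: [477.3, 210.6, 16.0]
tcp_rot: [0.0, 1.0, -0.0, 0.0]
wrist_force: [-0.1, -0.3, 0.5]
finger_gap: 58.7
t 14.9 p [477.3 210.6  16. ] gap 58.7 F [-0.1 -0.3  0.5] yaw -0.03 tilt 0.0
tool d mm [-0.  -0.4 -0.5]
```

```bash
python3 -m creep '0.05 0 0 0 0;0.05 0 0 -0.003 0;0.05 0 0 -0.008 0;0.05 0 0 -0.018 0;0.05 0 0 -0.028 0;0.05 0 0 -0.03 0;0.05 0 0 -0.015 0;0.05 0 0 -0.005 0'; python3 go.py 498.5 -191.2 115
```

```text
clock: 15.7
ee_pos: [478.2, 211.1, 125.3]
tcp_rot: [-0.001, 1.0, -0.0, 0.002]
wrist_force: [-0.9, 0.2, -1.6]
finger_gap: 58.6
t 15.7 p [478.2 211.1 125.3] gap 58.6 F [-0.9  0.2 -1.6] yaw -0.04 tilt 0.19
tool d mm [ 20.5 402.3   9.8]
```

```bash
python3 -m creep '0.05 0 0.005 0 0;0.05 0 0.015 0 0;0.05 0.001 0.024 0 0;0.05 0.001 0.03 0 0;0.05 0.002 0.033 0 0;0.05 0.002 0.034 0 0;0.05 0.002 0.034 0 0;0.05 0.002 0.034 0 0'; python3 go.py 499.1 -191.4 115
```

```text
clock: 16.5
ee_pos: [485.7, -1.2, 121.8]
tcp_rot: [0.0, 1.0, -0.001, -0.001]
wrist_force: [1.0, -0.0, -0.6]
finger_gap: 58.6
t 16.5 p [485.7  -1.2 121.8] gap 58.6 F [ 1.  -0.  -0.6] yaw -0.08 tilt 0.15
tool d mm [ 13.7 190.2   6.9]
```

```bash
python3 -m creep '0.05 0.002 0.034 0 0;0.05 0.002 0.034 0 0;0.05 0.002 0.034 0 0;0.05 0.002 0.03 0 0;0.05 0.001 0.024 0 0;0.05 0.001 0.016 0 0;0.05 0 0.009 0 0;0.05 0 0.004 0 0'; python3 go.py 499.1 -191.4 115
```

```text
clock: 17.3
ee_pos: [495.8, -184.6, 122.1]
tcp_rot: [-0.0, 1.0, -0.001, -0.001]
wrist_force: [-0.2, -0.1, -1.7]
finger_gap: 58.9
t 17.3 p [ 495.8 -184.6  122.1] gap 58.9 F [-0.2 -0.1 -1.7] yaw -0.13 tilt 0.11
tool d mm [3.3 6.7 7.1]
```

```bash
python3 -m creep '0.05 0 0 0 0;0.05 0.002 0.002 0.006 0;0.05 0.0 0.0 0.015 0;0.05 0 0 0.018 0;0.05 0 0 0.013 0;0.05 0 0 0.006 0;0.05 0 0 0 0;0.05 0 0 0 0'; python3 go.py 499.1 -191.4 52
```

```text
clock: 18.1
ee_pos: [499.4, -185.2, 65.3]
tcp_rot: [0.0, 1.0, -0.0, 0.0]
wrist_force: [-0.5, 0.0, -1.7]
finger_gap: 58.8
t 18.1 p [ 499.4 -185.2   65.3] gap 58.8 F [-0.5  0.  -1.7] yaw -0.01 tilt 0.02
tool d mm [-0.3  6.2 13.3]
```

```bash
python3 -m creep '0.05 0 0.003 0.001 0;0.05 0 0.003 0.002 0;0.05 0 0 0.003 0;0.05 0 0 0.001 0;0.05 0 0 0 0;0.05 0 0 0 0;0.05 0 0 0 0'; python3 go.py 499.1 -191.4 52
python3 - <<'E'
from h import *
im,d=r.get_image('side'); cv2.imwrite("pics/s6.png",cv2.resize(im[140:250,320:440],(655,600),interpolation=cv2.INTER_CUBIC)[:,:,::-1])
E
```

```text
clock: 18.8
ee_pos: [499.2, -191.3, 58.1]
tcp_rot: [0.0, 1.0, -0.0, 0.0]
wrist_force: [0.7, 0.0, -1.2]
finger_gap: 58.4
t 18.8 p [ 499.2 -191.3   58.1] gap 58.4 F [ 0.7  0.  -1.2] yaw -0.02 tilt 0.01
tool d mm [-0.1  0.1  6.1]
```

View pics/s6.png

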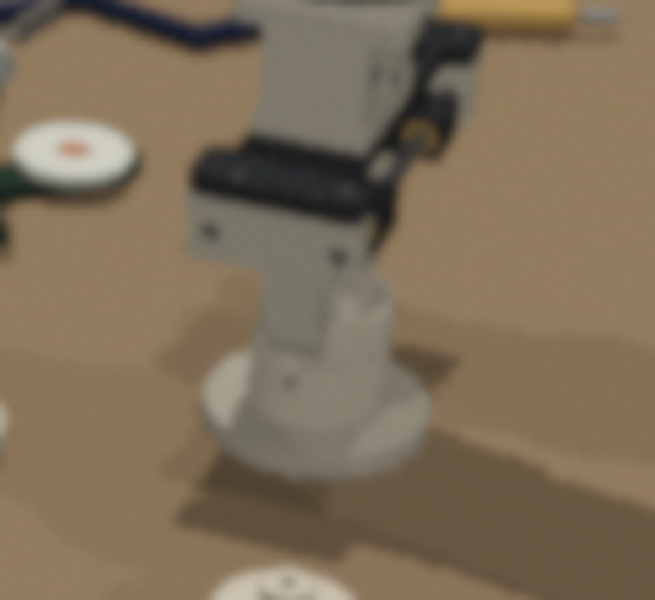

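Aligned in the side view (right edges at column ~392 for both). Lower.

```bash
python3 -m creep '0.05 0 0 0.001 0;0.05 0 0 0.001 0;0.05 0 0 0.001 0;0.05 0 0 0.001 0;0.05 0 0 0 0;0.05 0 0 0 0'; python3 go.py 499.1 -191.4 52
```

```text
clock: 19.45
ee_pos: [499.1, -191.4, 54.0]
tcp_rot: [0.0, 1.0, -0.0, -0.0]
wrist_force: [-0.3, -0.7, -0.8]
finger_gap: 58.5
t 19.45 p [ 499.1 -191.4   54. ] gap 58.5 F [-0.3 -0.7 -0.8] yaw -0.03 tilt 0.0
tool d mm [0. 0. 2.]
```

```bash
python3 -m creep '0.05 0 0 0.0005 0;0.05 0 0 0.0005 0;0.05 0 0 0 0;0.05 0 0 0 0'; python3 go.py 499.1 -191.4 52
```

```text
clock: 19.85
ee_pos: [499.1, -191.4, 53.0]
tcp_rot: [0.0, 1.0, -0.0, 0.0]
wrist_force: [-0.0, -0.4, -1.7]
finger_gap: 59.0
t 19.85 p [ 499.1 -191.4   53. ] gap 59.0 F [-0.  -0.4 -1.7] yaw -0.03 tilt 0.0
tool d mm [0. 0. 1.]
```

```bash
python3 -m creep '0.05 0 0 0.0005 0;0.05 0 0 0 0;0.05 0 0 0 0'; python3 -m creep '0.05 0 0 0.0003 0;0.05 0 0 0 0;0.05 0 0 0 0'; python3 go.py 499.1 -191.4 52
```

```text
clock: 20.15
ee_pos: [499.1, -191.4, 53.0]
tcp_rot: [0.0, 1.0, -0.0, 0.0]
wrist_force: [-1.0, 1.0, 6.3]
finger_gap: 58.7
clock: 20.45
ee_pos: [499.1, -191.4, 52.9]
tcp_rot: [0.0, 1.0, -0.0, 0.0]
wrist_force: [-3.4, 0.8, 9.4]
finger_gap: 58.6
t 20.45 p [ 499.1 -191.4   52.9] gap 58.6 F [-3.4  0.8  9.4] yaw -0.03 tilt 0.03
tool d mm [-0.   0.   0.9]
```

```bash
python3 -m creep '0.05 0 0 -0.0003 0;0.059 0 0 0 0;0.062 0 0 0 0;0.066 0 0 0 0;0.072 0 0 0 0;0.08 0 0 0 0;0.0918 0 0 0 0;0.0918 0 0 0 0'; python3 -m creep '0.0918 0 0 0 0;0.0918 0 0 -0.01 0;0.0918 0 0 -0.02 0;0.0918 0 0 -0.03 0;0.0918 0 0 -0.03 0;0.0918 0 0 -0.02 0;0.0918 0 0 -0.005 0;0.0918 0 0 0 0'; python3 go.py 642 -97.8 150
```

```text
clock: 21.25
ee_pos: [499.1, -191.4, 52.5]
tcp_rot: [-0.0, 1.0, -0.0, -0.0]
wrist_force: [0.5, -0.8, -0.4]
finger_gap: 89.8
clock: 22.05
ee_pos: [499.5, -191.6, 168.4]
tcp_rot: [0.0, 1.0, -0.0, 0.001]
wrist_force: [0.1, -0.3, -0.1]
finger_gap: 92.0
t 22.05 p [ 499.5 -191.6  168.4] gap 92.0 F [ 0.1 -0.3 -0.1] yaw -0.04 tilt 0.11
tool d mm [142.4 -93.9  18.6]
```

```bash
python3 -m creep '0.0918 0.01 -0.008 0 0;0.0918 0.025 -0.016 0 0;0.0918 0.033 -0.021 0 0;0.0918 0.033 -0.021 0.01 0;0.0918 0.025 -0.016 0.02 0;0.0918 0.012 -0.008 0.03 0;0.0918 0.004 -0.003 0.02 0;0.0918 0 0 0 0'; python3 -m creep '0.0918 0 0 0 0;0.0918 0 0 0 0'; python3 go.py 642 -97.8 14
python3 - <<'E'
from h import *
im,d=r.get_image('top'); cv2.imwrite("pics/t7.png",cv2.resize(im[180:320,340:480],(600,600),interpolation=cv2.INTER_CUBIC)[:,:,::-1])
C=cloud('top',d); q=C[242:300,388:446].reshape(-1,3)
s=q[abs(q[:,2]-60)<2.5]; print(len(s),*fitc(s[:,:2]))
im,d=r.get_image('side'); cv2.imwrite("pics/s7.png",cv2.resize(im[150:250,290:410],(720,600),interpolation=cv2.INTER_CUBIC)[:,:,::-1])
C=cloud('side',d); q=C[180:240,345:412].reshape(-1,3)
s=q[abs(q[:,2]-60)<2.5]; print(len(s),*fitc(s[:,:2]))
E
```

```text
clock: 22.85
ee_pos: [639.2, -96.1, 82.6]
tcp_rot: [-0.001, 1.0, 0.001, -0.004]
wrist_force: [-0.5, -0.4, 0.7]
finger_gap: 91.8
clock: 23.05
ee_pos: [641.5, -98.7, 88.4]
tcp_rot: [0.0, 1.0, -0.001, 0.001]
wrist_force: [-0.1, 0.0, 0.1]
finger_gap: 91.9
t 23.05 p [641.5 -98.7  88.4] gap 91.9 F [-0.1  0.   0.1] yaw -0.06 tilt 0.06
tool d mm [ 0.4 -0.9 74.4]
0 [0. 0.] 0.0
71 [ 497.78209708 -187.49792528] 27.69115198170001
```

View pics/t7.png

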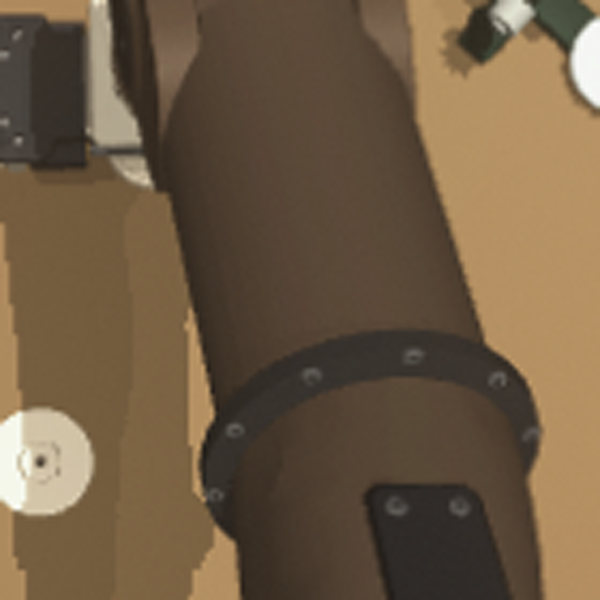

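View pics/s7.png

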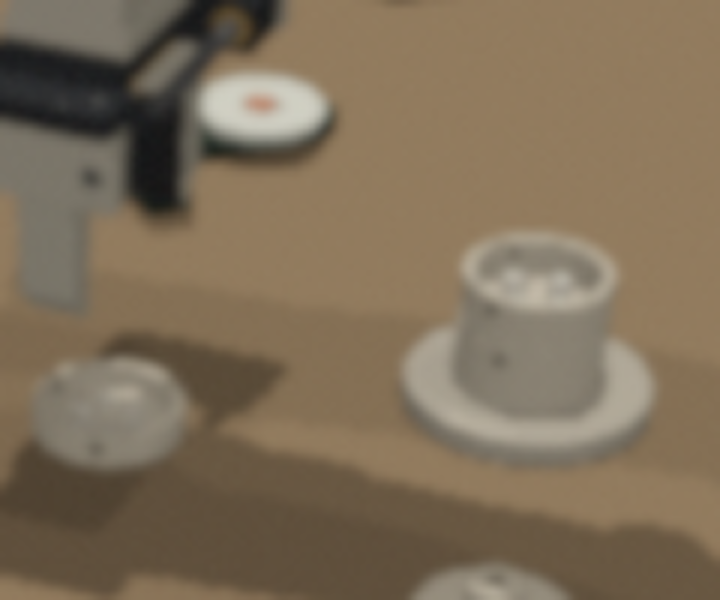

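```bash
python3 -m creep '0.0918 0 -0.0007 0.008 0;0.0918 0 0 0.02 0;0.0918 0 0 0.02 0;0.0918 0 0 0.015 0;0.0918 0 0 0.007 0;0.0918 0 0 0.001 0;0.0918 0 0 0 0;0.0918 0 0 0 0'; python3 go.py 641.8 -97.9 14
```

```text
clock: 23.95
ee_pos: [641.8, -97.8, 17.4]
tcp_rot: [0.0, 1.0, -0.0, 0.001]
wrist_force: [-0.6, -1.3, 0.1]
finger_gap: 91.9
t 23.95 p [641.8 -97.8  17.4] gap 91.9 F [-0.6 -1.3  0.1] yaw -0.03 tilt 0.08
tool d mm [-0.   0.1  3.4]
```

```bash
python3 -m creep '0.085 0 0 0.002 0;0.078 0 0 0 0;0.072 0 0 0 0;0.068 0 0 0 0;0.064 0 0 0 0;0.061 0 0 0 0;0.058 0 0 0 0;0.05 0 0 0 0'; python3 go.py 641.8 -97.9 14
```

```text
clock: 24.75
ee_pos: [641.1, -97.8, 14.5]
tcp_rot: [0.0, 1.0, -0.0, 0.0]
wrist_force: [-0.4, -0.1, 0.9]
finger_gap: 58.4
t 24.75 p [641.1 -97.8  14.5] gap 58.4 F [-0.4 -0.1  0.9] yaw -0.03 tilt 0.01
tool d mm [0.7 0.1 0.5]
```

```bash
python3 -m creep '0.05 0 0 0 0;0.05 0 0 -0.003 0;0.05 0 0 -0.008 0;0.05 0 0 -0.018 0;0.05 0 0 -0.028 0;0.05 0 0 -0.03 0;0.05 0 0 -0.015 0;0.05 0 0 -0.015 0'; python3 go.py 499.1 -191.4 125
```

```text
clock: 25.55
ee_pos: [641.2, -97.8, 132.8]
tcp_rot: [0.0, 1.0, -0.0, 0.0]
wrist_force: [-0.2, 0.3, -1.0]
finger_gap: 58.1
t 25.55 p [641.2 -97.8 132.8] gap 58.1 F [-0.2  0.3 -1. ] yaw -0.03 tilt 0.05
tool d mm [-142.1   93.7    7.7]
```

```bash
python3 -m creep '0.05 -0.005 0.003 0 0;0.05 -0.012 0.008 0 0;0.05 -0.02 0.013 0 0;0.05 -0.026 0.017 0 0;0.05 -0.027 0.018 0 0;0.05 -0.024 0.016 0 0;0.05 -0.016 0.01 0 0;0.05 -0.008 0.005 0 0'; python3 -m creep '0.05 -0.004 0.003 0 0;0.05 0 0 0 0;0.05 0 0 0 0;0.05 0 0 0 0';python3 go.py 498.4 -191.4 85
```

```text
clock: 26.35
ee_pos: [500.4, -189.1, 130.7]
tcp_rot: [0.0, 1.0, -0.001, -0.001]
wrist_force: [1.0, -0.2, -1.5]
finger_gap: 57.9
clock: 26.75
ee_pos: [500.0, -189.9, 131.5]
tcp_rot: [-0.0, 1.0, 0.0, 0.0]
wrist_force: [-0.4, 0.2, -0.4]
finger_gap: 58.2
t 26.75 p [ 500.  -189.9  131.5] gap 58.2 F [-0.4  0.2 -0.4] yaw 0.05 tilt 0.04
tool d mm [-1.7  1.6 46.5]
```

```bash
python3 -m creep '0.05 -0.0015 0.0015 0.006 0;0.05 0 0 0.012 0;0.05 0 0 0.014 0;0.05 0 0 0.01 0;0.05 0 0 0.005 0;0.05 0 0 0 0;0.05 0 0 0 0;0.05 0 0 0 0';python3 go.py 498.4 -191.4 71.5
python3 - <<'E'
from h import *
im,d=r.get_image('side'); cv2.imwrite("pics/s8.png",cv2.resize(im[130:240,320:440],(655,600),interpolation=cv2.INTER_CUBIC)[:,:,::-1])
E
```

```text
clock: 27.55
ee_pos: [498.0, -192.3, 85.0]
tcp_rot: [0.0, 1.0, -0.0, 0.0]
wrist_force: [-0.4, -0.0, -0.1]
finger_gap: 58.1
t 27.55 p [ 498.  -192.3   85. ] gap 58.1 F [-0.4 -0.  -0.1] yaw -0.03 tilt 0.05
tool d mm [ 0.4 -0.9 13.5]
```

View pics/s8.png

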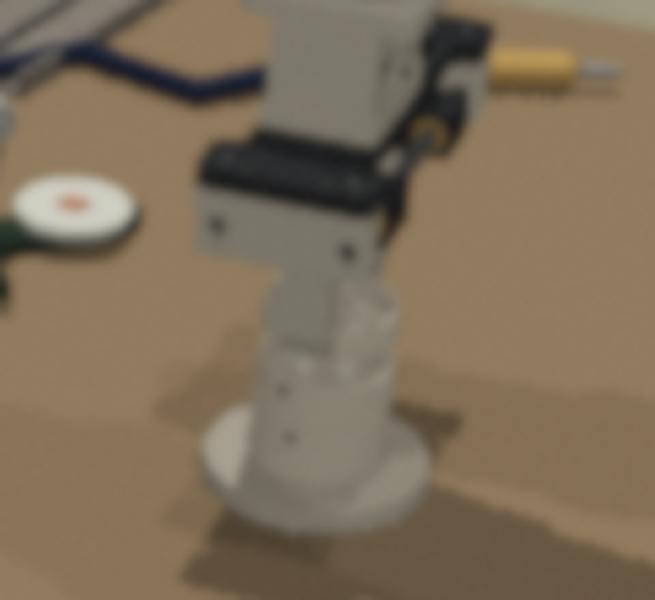

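```bash
python3 -m creep '0.05 0.0003 -0.0007 0.002 0;0.05 0 0 0.003 0;0.05 0 0 0.003 0;0.05 0 0 0.002 0;0.05 0 0 0.001 0;0.05 0 0 0 0;0.05 0 0 0 0';python3 go.py 498.4 -191.4 71.5
```

```text
clock: 28.3
ee_pos: [497.9, -191.5, 73.5]
tcp_rot: [0.0, 1.0, -0.0, 0.0]
wrist_force: [-0.7, -0.4, -0.7]
finger_gap: 58.2
t 28.3 p [ 497.9 -191.5   73.5] gap 58.2 F [-0.7 -0.4 -0.7] yaw -0.03 tilt 0.0
tool d mm [ 0.5 -0.1  2. ]
```

```bash
python3 -m creep '0.05 0.0004 0 0.0005 0;0.05 0 0 0.0004 0;0.05 0 0 0 0;0.05 0 0 0 0';python3 go.py 498.4 -191.4 71.5; python3 -m creep '0.05 0 0 0.0004 0;0.05 0 0 0 0;0.05 0 0 0 0'; python3 go.py 498.4 -191.4 71.5
```

```text
clock: 28.7
ee_pos: [498.3, -191.5, 72.7]
tcp_rot: [0.0, 1.0, -0.0, 0.0]
wrist_force: [-0.5, -0.1, -1.1]
finger_gap: 58.3
t 28.7 p [ 498.3 -191.5   72.7] gap 58.3 F [-0.5 -0.1 -1.1] yaw -0.03 tilt 0.0
tool d mm [ 0.1 -0.1  1.2]
clock: 29.0
ee_pos: [498.4, -191.5, 72.4]
tcp_rot: [0.0, 1.0, -0.0, 0.0]
wrist_force: [-1.2, 0.6, 3.5]
finger_gap: 58.7
t 29.0 p [ 498.4 -191.5   72.4] gap 58.7 F [-1.2  0.6  3.5] yaw -0.03 tilt 0.02
tool d mm [ 0.  -0.1  0.9]
```

Contact at the expected height. Release.

```bash
python3 -m creep '0.05 0 0 0 0;0.059 0 0 0 0;0.062 0 0 0 0;0.066 0 0 0 0;0.072 0 0 0 0;0.08 0 0 0 0;0.0918 0 0 0 0;0.0918 0 0 0 0'; python3 -m creep '0.0918 0 0 0 0;0.0918 0 0 -0.01 0;0.0918 0 0 -0.02 0;0.0918 0 0 -0.03 0;0.0918 0 0 -0.03 0;0.0918 0 0 -0.01 0;0.0918 0 0 -0.005 0;0.0918 0 0 0 0'; python3 go.py 461.7 -29.5 120
```

```text
clock: 29.8
ee_pos: [498.2, -191.5, 72.2]
tcp_rot: [0.0, 1.0, -0.0, -0.0]
wrist_force: [-0.6, -0.1, 0.1]
finger_gap: 89.7
clock: 30.6
ee_pos: [498.2, -191.6, 177.4]
tcp_rot: [0.0, 1.0, -0.0, 0.0]
wrist_force: [0.5, -0.5, -0.6]
finger_gap: 91.8
t 30.6 p [ 498.2 -191.6  177.4] gap 91.8 F [ 0.5 -0.5 -0.6] yaw -0.03 tilt 0.02
tool d mm [ -36.6 -162.    57.4]
```

```bash
python3 -m creep '0.08 -0.004 -0.015 0 0;0.06 -0.006 -0.028 0 0;0.06 -0.008 -0.035 0 0;0.06 -0.008 -0.036 0 0;0.06 -0.006 -0.028 0.01 0;0.06 -0.003 -0.014 0.02 0;0.06 -0.0015 -0.006 0.03 0;0.06 0 0 0.02 0';python3 -m creep '0.06 0 0 0.01 0;0.06 0 0 0 0;0.06 0 0 0 0'; python3 go.py 461.7 -29.5 20
python3 - <<'E'
from h import *
im,d=r.get_image('top'); cv2.imwrite("pics/t9.png",cv2.resize(im[220:320,320:440],(720,600),interpolation=cv2.INTER_CUBIC)[:,:,::-1])
im,d=r.get_image('side'); cv2.imwrite("pics/s9.png",cv2.resize(im[170:270,310:430],(720,600),interpolation=cv2.INTER_CUBIC)[:,:,::-1])
C=cloud('side',d); q=C[170:240,345:412].reshape(-1,3)
s=q[abs(q[:,2]-74)<2.5]; print(len(s),*fitc(s[:,:2]))
E
```

```text
clock: 31.4
ee_pos: [459.5, -27.1, 95.0]
tcp_rot: [-0.0, 1.0, 0.001, -0.002]
wrist_force: [-0.1, 0.4, 0.6]
finger_gap: 59.9
clock: 31.7
ee_pos: [461.8, -29.2, 87.4]
tcp_rot: [-0.0, 1.0, -0.0, -0.0]
wrist_force: [-1.0, -0.1, 0.4]
finger_gap: 60.1
t 31.7 p [461.8 -29.2  87.4] gap 60.1 F [-1.  -0.1  0.4] yaw -0.03 tilt 0.02
tool d mm [-0.1  0.3 67.4]
0 [0. 0.] 0.0
```

View pics/t9.png

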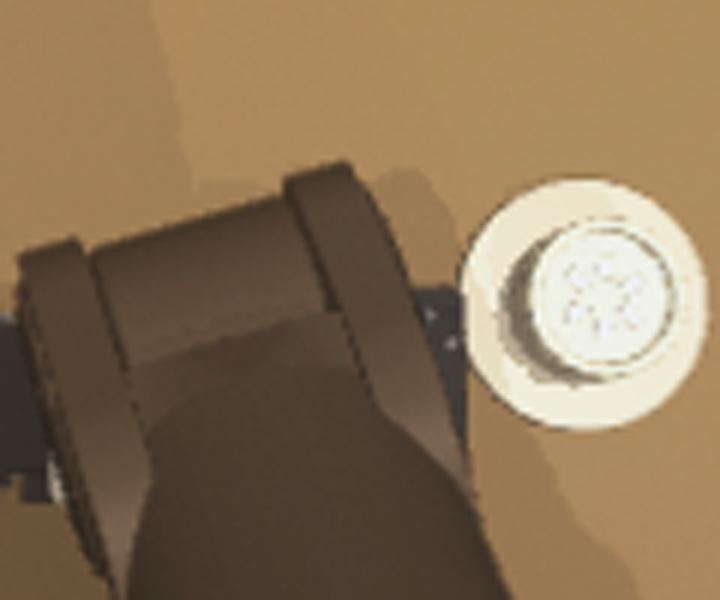

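View pics/s9.png

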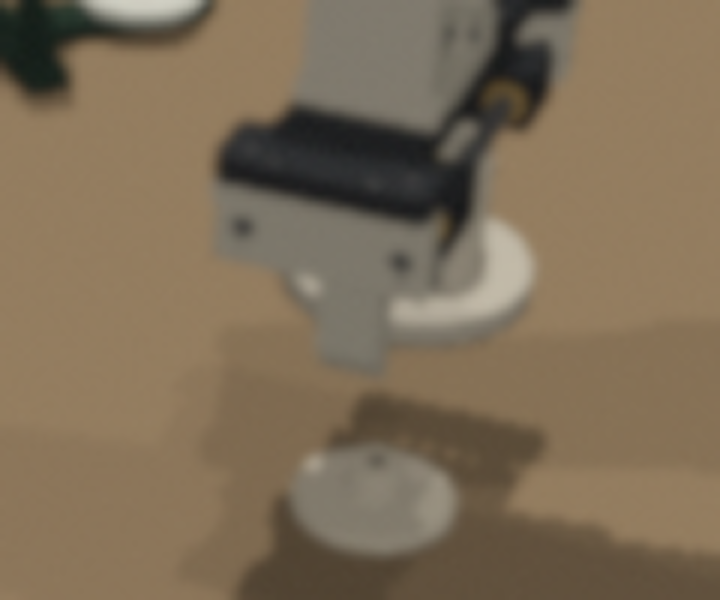

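```bash
python3 - <<'E'
from h import *
im,d=r.get_image('top')
g=cv2.cvtColor(cv2.resize(im[248:292,398:442],None,fx=8,fy=8,interpolation=cv2.INTER_CUBIC),cv2.COLOR_RGB2GRAY)
c=cv2.HoughCircles(g,cv2.HOUGH_GRADIENT,1,50,param1=60,param2=15,minRadius=85,maxRadius=115)
for x in c[0][:4]: 
  uv=(x[:2]+.5)/8-.5+[398,248]; print(uv,x[2]/8,onplane('top',[uv],74)[0], x[2]/8*1391/613)
E
python3 -m creep '0.055 0 0 0.006 0;0.05 0 0 0.016 0;0.045 0 0 0.018 0;0.045 0 0 0.014 0;0.045 0 0 0.006 0;0.045 0 0 0 0;0.045 0 0 0 0;0.045 0 0 0 0';python3 go.py 461.7 -29.5 20
```

```text
[420.   268.75] 12.175 [ 500.25248057 -189.80185153   74.        ] 27.627123
clock: 32.65
ee_pos: [462.4, -29.5, 27.9]
tcp_rot: [0.0, 1.0, -0.0, 0.001]
wrist_force: [-0.0, -0.3, -0.4]
finger_gap: 44.8
t 32.65 p [462.4 -29.5  27.9] gap 44.8 F [-0.  -0.3 -0.4] yaw -0.03 tilt 0.07
tool d mm [-0.7  0.   7.9]
```

```bash
python3 -m creep '0.045 -0.0003 0 0.003 0;0.045 0 0 0.003 0;0.045 0 0 0.0005 0;0.045 0 0 0 0;0.045 0 0 0 0';python3 go.py 461.7 -29.5 20;python3 -m creep '0.04 0 0 0 0;0.035 0 0 0 0;0.03 0 0 0 0;0.027 0 0 0 0;0.024 0 0 0 0;0.021 0 0 0 0;0.015 0 0 0 0;0.01 0 0 0 0';python3 go.py 461.7 -29.5 20
```

```text
clock: 33.15
ee_pos: [461.5, -29.5, 20.7]
tcp_rot: [0.0, 1.0, -0.0, -0.0]
wrist_force: [-0.3, -0.3, 0.1]
finger_gap: 44.8
t 33.15 p [461.5 -29.5  20.7] gap 44.8 F [-0.3 -0.3  0.1] yaw -0.03 tilt 0.01
tool d mm [0.2 0.  0.7]
clock: 33.95
ee_pos: [461.6, -29.5, 20.7]
tcp_rot: [0.0, 1.0, -0.0, 0.0]
wrist_force: [0.3, -0.9, -0.1]
finger_gap: 20.5
t 33.95 p [461.6 -29.5  20.7] gap 20.5 F [ 0.3 -0.9 -0.1] yaw -0.03 tilt 0.01
tool d mm [ 0.1 -0.   0.7]
```

```bash
python3 -m creep '0.01 0 0 0 0;0.01 0 0 -0.003 0;0.01 0 0 -0.008 0;0.01 0 0 -0.018 0;0.01 0 0 -0.028 0;0.01 0 0 -0.032 0;0.01 0 0 -0.02 0;0.01 0 0 -0.015 0'; python3 go.py 499.3 -191.2 140
```

```text
clock: 34.75
ee_pos: [462.0, -29.4, 146.9]
tcp_rot: [0.0, 1.0, -0.0, 0.001]
wrist_force: [0.1, -0.0, -2.3]
finger_gap: 20.8
t 34.75 p [462.  -29.4 146.9] gap 20.8 F [ 0.1 -0.  -2.3] yaw -0.03 tilt 0.12
tool d mm [ 37.4 161.8   7. ]
```

```bash
python3 -m creep '0.01 0.001 0.005 0 0;0.01 0.003 0.013 0 0;0.01 0.005 0.022 0 0;0.01 0.007 0.029 0 0;0.01 0.007 0.03 0 0;0.01 0.006 0.027 0 0;0.01 0.004 0.018 0 0;0.01 0.003 0.012 0 0'; python3 -m creep '0.01 0.001 0.004 0.0 0;0.01 0 0 0 0;0.01 0 0 0 0;0.01 0 0 0 0'; python3 go.py 499.3 -191.2 106
```

```text
clock: 35.55
ee_pos: [496.6, -188.3, 143.3]
tcp_rot: [0.0, 1.0, -0.002, -0.001]
wrist_force: [-0.1, 0.2, -0.9]
finger_gap: 20.7
clock: 35.95
ee_pos: [498.4, -188.4, 144.7]
tcp_rot: [-0.0, 1.0, 0.001, -0.0]
wrist_force: [0.8, 0.4, -1.1]
finger_gap: 20.7
t 35.95 p [ 498.4 -188.4  144.7] gap 20.7 F [ 0.8  0.4 -1.1] yaw 0.07 tilt 0.02
tool d mm [ 0.9  2.9 38.7]
```

```bash
python3 -m creep '0.01 0.0008 0.0025 0.006 0;0.01 0 0 0.012 0;0.01 0 0 0.012 0;0.01 0 0 0.007 0;0.01 0 0 0.002 0;0.01 0 0 0 0;0.01 0 0 0 0;0.01 0 0 0 0'; python3 go.py 499.3 -191.2 91.7
python3 - <<'E'
from h import *
im,d=r.get_image('side'); cv2.imwrite("pics/s10.png",cv2.resize(im[130:240,320:440],(655,600),interpolation=cv2.INTER_CUBIC)[:,:,::-1])
E
```

```text
clock: 36.75
ee_pos: [499.6, -192.1, 106.1]
tcp_rot: [0.0, 1.0, -0.0, 0.0]
wrist_force: [-0.4, -0.1, -0.7]
finger_gap: 20.6
t 36.75 p [ 499.6 -192.1  106.1] gap 20.6 F [-0.4 -0.1 -0.7] yaw -0.03 tilt 0.05
tool d mm [-0.3 -0.9 14.4]
```

View pics/s10.png

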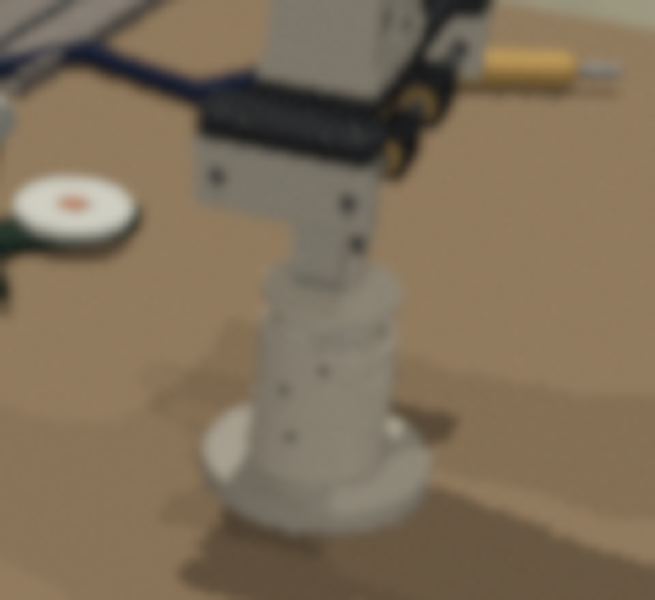

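The lid hangs level above the stack and coaxial with it (columns ~265–400 against ~260–397). I'm lowering it.

```bash
python3 -m creep '0.01 -0.0002 -0.0007 0.003 0;0.01 0 0 0.003 0;0.01 0 0 0.003 0;0.01 0 0 0.002 0;0.01 0 0 0.0005 0;0.01 0 0 0 0;0.01 0 0 0 0'; python3 go.py 499.3 -191.2 91.7
```

```text
clock: 37.5
ee_pos: [499.2, -191.3, 94.3]
tcp_rot: [0.0, 1.0, -0.0, 0.0]
wrist_force: [0.9, -0.3, 0.1]
finger_gap: 21.0
t 37.5 p [ 499.2 -191.3   94.3] gap 21.0 F [ 0.9 -0.3  0.1] yaw -0.03 tilt 0.01
tool d mm [ 0.1 -0.1  2.6]
```

```bash
python3 -m creep '0.01 0 0 0.0006 0;0.01 0 0 0.0005 0;0.01 0 0 0 0;0.01 0 0 0 0'; python3 -m creep '0.01 0 0 0.0005 0;0.01 0 0 0 0;0.01 0 0 0 0'
```

```text
clock: 37.9
ee_pos: [499.1, -191.3, 93.1]
tcp_rot: [0.0, 1.0, -0.0, -0.0]
wrist_force: [0.2, 0.1, -1.3]
finger_gap: 20.7
clock: 38.2
ee_pos: [499.1, -191.3, 92.7]
tcp_rot: [0.0, 1.0, -0.0, 0.0]
wrist_force: [-0.2, -0.0, 0.6]
finger_gap: 20.6
```

```bash
python3 -m creep '0.01 0 0 0.0004 0;0.01 0 0 0 0;0.01 0 0 0 0'
```

```text
clock: 38.5
ee_pos: [499.2, -191.3, 92.7]
tcp_rot: [0.0, 1.0, -0.0, 0.0]
wrist_force: [-1.7, 0.7, 6.8]
finger_gap: 20.9
```

```bash
python3 -m creep '0.01 0 0 -0.0003 0;0.021 0 0 0 0;0.025 0 0 0 0;0.03 0 0 0 0;0.04 0 0 0 0;0.05 0 0 0 0;0.05 0 0 0 0;0.05 0 0 0 0'; python3 -m creep '0.05 0 0 -0.005 0;0.05 0 0 -0.015 0;0.05 0 0 -0.025 0;0.05 0 0 -0.03 0;0.05 0 0 -0.03 0;0.05 0 0 -0.02 0;0.05 0 0 0 0;0.05 0 0 0 0'; python3 -m creep '0.05 -0.005 -0.01 0 0;0.05 -0.005 -0.03 0 0;0.05 -0.005 -0.04 0 0;0.05 0 -0.04 0 0;0.05 0 -0.04 0 0;0.05 0 -0.03 0 0;0.05 0 -0.01 0 0;0.05 0 0 0 0'
python3 - <<'E'
from h import *
im,d=r.get_image('side'); cv2.imwrite("pics/s11.png",cv2.resize(im[130:240,320:440],(655,600),interpolation=cv2.INTER_CUBIC)[:,:,::-1])
im,d=r.get_image('top'); cv2.imwrite("pics/t11.png",im[:,:,::-1])
C=cloud('top',d)[242:300,388:446].reshape(-1,3)
s=C[abs(C[:,2]-80)<2.5]; print(len(s),*fitc(s[:,:2]), s.mean(0)); s=C[abs(C[:,2]-94)<3]; print(len(s),s.mean(0))
E
python3 go.py
```

```text
clock: 39.3
ee_pos: [499.1, -191.3, 92.5]
tcp_rot: [0.0, 1.0, -0.0, -0.0]
wrist_force: [0.5, -1.0, -0.0]
finger_gap: 49.4
clock: 40.1
ee_pos: [499.1, -191.3, 217.8]
tcp_rot: [0.0, 1.0, -0.0, 0.0]
wrist_force: [-0.3, -0.6, -0.3]
finger_gap: 50.2
clock: 40.9
ee_pos: [483.3, 10.5, 216.8]
tcp_rot: [-0.0, 1.0, 0.001, -0.001]
wrist_force: [-1.0, -0.1, -0.2]
finger_gap: 49.7
249 [ 499.69511805 -191.30591551] 23.003187314505066 [ 499.44618588 -190.6233123    80.29363271]
47 [ 498.96714218 -192.26396899   93.93042007]
t 41.0 p [483.7   7.6 216.9] gap 50.4 F [-0.2 -0.   0.5] yaw -0.07 tilt 0.09
```

View pics/s11.png

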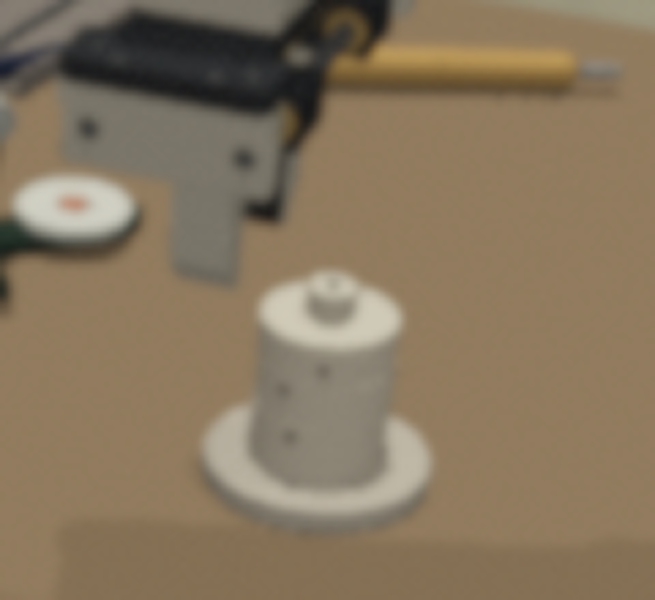

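View pics/t11.png

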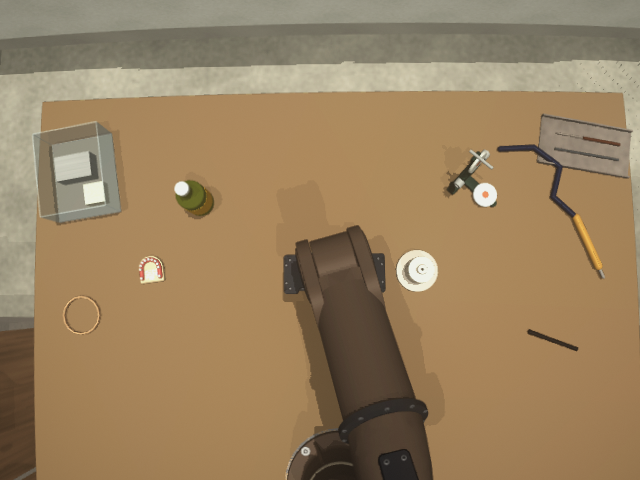

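```bash
python3 -m creep '0.05 0 0 0 0;0.05 0 0 0 0;0.05 0 0 0 0;0.05 0 0 0 0'; python3 -c "from workcell import r; print(r.job_done())"
```

```text
clock: 41.4
ee_pos: [484.2, 8.2, 217.5]
tcp_rot: [0.0, 1.0, -0.001, 0.0]
wrist_force: [0.3, -0.2, 0.8]
finger_gap: 49.8
the job is handed in; nothing more can be done
None
```

I stacked the deep tray, middle tray, shallow tray and lid on the base plate in that order and handed the job in at about 41 s. The hand-in reports no verdict.

**Setting down:** each piece was lowered in steps of about 0.5 mm until contact. The wrist force read 11 N or less each time. Contact came 0.8–1.0 mm above the height I calculated, by the same amount for every piece, so I took it as a height-reading offset.

**Last checks:**
- **Height:** in the top view the lid disc measured z = 80.3 mm (80 expected) and its grip 93.9 mm (94 expected), so all four pieces are fully seated.
- **Centring:** the lid centre measured (499.7, -191.3) and the plate (499.2, -191.0). The stack looks straight and level in the side view.
- **Bystanders and gripper:** the articulator, tea bottle and plaster cast look unmoved, by eye only. The gripper is clear of the stack.

**Checks that disagreed or failed:** the side camera read y about 2–4 mm higher than the top camera throughout, so I worked from the top camera. After the middle and shallow trays were set down, three depth-based checks returned no points because the arm was in the way. I checked those trays from the other view and from the contact heights instead.

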